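Shift a jar mill's gear lever through its gate

ROBOT

A 6-joint arm with a two-finger parallel gripper is mounted at the origin on the work surface. World frame = base frame: x ahead of the robot, y to its left, z up, the work surface at z = 0. Lengths are in m, angles in rad, forces in N, time in s.
With the tool pointing down it reaches from about 0.325 to 0.775 m from the base axis. Payload 5.5 kg.
Tool frame: the origin (TCP) lies midway between the tips of the shut fingers; the grasp point (between the pads) lies grasp_offset behind it (grasp_offset is the distance from the TCP to the grasp point, in m); z points along the fingers, y is the direction in which the jaws open and shut (so a half turn about z gives the same grasp; the last joint's range is limited). The gripper opens to 88 mm and grips with 3 to 60 N. Pads are 20 mm wide; open, the fingers measure 115 mm over their backs; the gripper's body (75 mm by 178 mm) begins 61 mm behind the grasp point.
Start: joints at [1.075, 0.091, 1.231, -0, 1.82, -0.057], TCP at [0.255, 0.543, 0.223] pointing down, gripper open.
Joint ranges: [-2.87, 2.87], [-0.86, 2.18], [0.17, 2.46], [-1.51, 4.65], [0.06, 2.69], [-2.65, 2.65]. Speed limits (rad/s): [2.57, 2.57, 3.01, 3.14, 3.14, 3.14].

INTERFACE

Orientations are given as a unit quaternion [w, x, y, z].
In Python, from plant import state, get_image, camera_info, finish_job, look_for, grasp_offset gives the robot as it stands.
- The arm moves only by the tool send_rows, never from a script. Its argument "motion" is a list of rows, each a list of 7 numbers: the shift along the tool's x, y, z in mm, then the turn, a rotation vector about the tool's x, y, z in degrees, then the opening, from -1 (shut) to 1 (fully open). A call has 1 to 10 rows; each row shifts and turns the commanded pose from where the row before left it, along the tool's axes as they then stand; what a row does not reach is not made up. A row lasts 1/10 s, in which the tool goes at most 50 mm and 8.59 degrees, less where a joint would pass 70% of its speed; a pose out of reach is approached as far as the arm can. A call is refused whole if a number of a shift passes 50 or a number of a turn 8.59, either way. A call with a gripper value outside its range is refused whole. The fingers move at their own pace and stop on an object; "newtons" is the grip in N (left out, the last holds). Time passes only in rows, so rows that do not move let the fingers close. It gives the time, the measured TCP pose, the force and the opening at its end, in the units of the state.
- state(): the state, without advancing time (a new reading comes with each control period).
- get_image(name): name is "scene" or "side" or "wrist"; returns the picture (400x640x3 uint8, red, green, blue); there is no depth.
- camera_info(name): a dict with "camera_matrix" (3x3 intrinsics, pixels), "D" ([k1, k2, p1, p2, k3] as OpenCV has them; the pictures are not rectified), "world_from_camera" (4x4, takes a point from camera to world coordinates). Camera axes: x right, y down, z forward; pixel columns grow to the right and rows downward; lengths in m; the calibration is good to about 2 mm. A picture is of the moment at which its call begins: read the wrist's pose just before it. camera_info takes no time and is no camera call; for the wrist camera it gives the pose at the moment of the call.
- finish_job(): hands the job in, once; it reports no verdict.
Trained networks look in the newest picture that a camera, given by its name, has taken for a name from the list of things; names that differ only in an ending like _2 or _b are one class to them, and where a whole thing is asked for, a point or a joint stands for the part that bears it (a point fixed in the world has none). Each returns a list of dicts, best first, with "score" (0 to 1); they miss things now and then, are a little off and sometimes report something else, mostly with a low value. They report only what shows in the picture. A call takes as long as a camera call.
- look_for(camera, query): "bbox" ([left, top, width, height] in pixels, round what is visible of it).
The state is a dict: "t": time; "qpos": joint angles; "dq": joint speeds; "joint_torque": joint torques, N m; "ee_pos": TCP position; "ee_rot": TCP orientation; "force": force on the tool from outside, world axes, zero at the start; "torque": the same for the moment, N m; "width": opening from 0.0 (shut) to 1.0 (fully open).
Only numpy, scipy, OpenCV 4.12 (cv2) and the standard library are available. Lean on these libraries where they do the work, as an engineer would, in place of code of your own. Each camera call takes 0.05 s, during which the arm holds its last target.

TASK

The jar mill's gear lever is parked in the stop slot of its gate. With the fingertips, push the lever out of the stop slot, across the gate and fully home into the slot marked by the blue disc, without dipping into any other speed slot on the way. Only push it, do not grip the knob or force the lever, then let go and leave the jar, bottle and vial round it undisturbed.

Things in the scene. Friction and masses are not known exactly. Their poses are not given: they have to be found in the camera images.
- mill: off-white bench jar mill, fixed, yawed up to 20 degrees. Origin: on the bench straight below the gate's centre; x to the mill's far side (away from the robot at yaw 0), y to its left, z up. Gearbox head 210 x 200 mm round the origin, 100 mm high. To the right a roller bed to y = -445 mm, rollers along y, tops 105 mm high, carries the jar; behind it a motor to x = 200 mm, 120 mm high
- gate (a point): centre of the gate, on the upper face (120 mm above the bench) of the level aluminium gate plate, 110 x 140 mm; axes as the mill. Slots 13 mm wide: a cross channel along y through the centre; at each end of it a column along x, with a far and a near speed slot (four in all, an H); in mid-channel one stop slot, near side only. White disc: stop. Metal stops the lever in line with each slot
- gear_lever: gear lever, a 10 mm steel shaft with a orange ball knob. Origin: its ball pivot, 30 mm above the bench under the gate's centre; z runs up the shaft. Stiff (about 3 N at the knob), no spring, stays where it is left. Pushed far out of the stop slot it meets metal in the cross channel; pushed along the channel it meets the end wall, in line with the two speed slots there; a slot's end stops it fully home
- knob (a point): centre of the ball knob, 36 mm across, 175 mm along the lever from its pivot (205 mm above the bench when upright, 190 to 200 mm when leaning). In the mill's frame: x -35 to -45 mm, y 0 when parked in the stop slot; x 0 in the cross channel; y +51 or -51 mm in the left or right column; x +45 or -45 mm fully home in a far or near slot
- shaft (a point): point on the shaft's axis at the gate plate, 90 mm along the lever from its pivot. In the mill's frame: x about -18 to -23 mm, y 0 when parked in the stop slot; x 0 in the cross channel; y +26 or -26 mm in the left or right column; x +23 or -23 mm when fully home in a far or near slot
- disc_blue: blue disc, 17 mm across, 2 mm thick, flat on the gate plate, just outboard of the one speed slot that it marks: 20 mm far or near (+-x) and 51 mm left or right (+-y) of the gate's centre, in the mill's frame. The slot is the one at the same end (far/near) and side (left/right). Which colour marks which slot differs between mills. Origin: centre of its underside
- disc_red: red disc, same size, marks another speed slot in the same way
- disc_yellow: yellow disc, same size, marks another speed slot in the same way
- disc_green: green disc, same size, marks another speed slot in the same way
- jar: white ceramic milling jar with a dark steel lid, loose, lying on the two rollers with its axis along the mill's y; 90 mm across, 152 mm long, top 181 mm above the bench; its lid end is 105 mm or more to the right of the gate's centre. Origin: on its axis, near mid-length
- amber_bottle: amber glass reagent bottle with a black cap, 64 mm across, 135 mm high, standing on the bench left of the gearbox. Origin: centre of its underside
- vial: small clear glass vial with an aluminium cap, 23 mm across, 70 mm high, standing on the bench left of the gearbox. Origin: centre of its underside

How it is judged:
On the way:
1. the lever is out of the stop slot and in the cross channel (shaft within 7 mm of the channel's middle line) (x of shaft in the frame of mill between -0.007 and 0.007 m), for 0.1 s.
At the end, for the whole second after the job is handed in: The lever rests in the slot marked by the blue disc: at the gate plate its shaft is at least 19 mm from the cross channel's middle line (about 23 mm is the end of the slot), on the blue disc's side and end of the gate; jar, bottle and vial are within 20 mm of where they stood (((x of disc_blue in the frame of mill above 0 m and y of disc_blue in the frame of mill above 0 m and x of shaft in the frame of mill above 0.019 m and y of shaft in the frame of mill above 0.019 m) or (x of disc_blue in the frame of mill above 0 m and y of disc_blue in the frame of mill below 0 m and x of shaft in the frame of mill above 0.019 m and y of shaft in the frame of mill below -0.019 m) or (x of disc_blue in the frame of mill below 0 m and y of disc_blue in the frame of mill above 0 m and x of shaft in the frame of mill below -0.019 m and y of shaft in the frame of mill above 0.019 m) or (x of disc_blue in the frame of mill below 0 m and y of disc_blue in the frame of mill below 0 m and x of shaft in the frame of mill below -0.019 m and y of shaft in the frame of mill below -0.019 m)) and angular speed of gear_lever below 0.05 rad/s and distance of each of jar, amber_bottle, vial from where it was at the start of the episode below 0.02 m); the robot touches nothing.
It fails at once if the lever was pushed more than 12 mm towards a speed slot other than the blue one ((x of shaft in the frame of mill above 0.012 m and y of shaft in the frame of mill above 0.015 m and not (x of disc_blue in the frame of mill above 0 m and y of disc_blue in the frame of mill above 0 m)) or (x of shaft in the frame of mill above 0.012 m and y of shaft in the frame of mill below -0.015 m and not (x of disc_blue in the frame of mill above 0 m and y of disc_blue in the frame of mill below 0 m)) or (x of shaft in the frame of mill below -0.012 m and y of shaft in the frame of mill above 0.015 m and not (x of disc_blue in the frame of mill below 0 m and y of disc_blue in the frame of mill above 0 m)) or (x of shaft in the frame of mill below -0.012 m and y of shaft in the frame of mill below -0.015 m and not (x of disc_blue in the frame of mill below 0 m and y of disc_blue in the frame of mill below 0 m))).
It fails at once if the lever was gripped or forced: more than 35 N between fingers and lever (contact force between the fingers and gear_lever above 35 N).
It fails at once if the jar, the bottle or the vial was pushed more than 20 mm, lifted or tipped over (distance of any of jar, amber_bottle, vial from where it was at the start of the episode above 0.02 m or angle between any of amber_bottle, vial's own z axis and vertical above 0.4 rad).
It also fails if it takes over 42 s, if anything falls off the work surface, if the arm or the gripper's body presses on something with over 40 N, if the wrist force passes 120 N, or if a joint passes its speed limit or range.

## Working session

There is one attempt and no reset: what is moved stays moved. The work goes in short steps, Python scripts to look and compute and a tool call to move; the robot and the scene stay as the last step left them, time stands still between calls to the robot, and variables do not carry over. Pictures are saved under pics/ and viewed, and the job is handed in when it is done.

Besides the shell and the picture viewer there is one more tool, called after "Call:" as a command line: name --pt "numbers of a row" for each row, then --argument value for the rest. send_rows: Moves the arm, as the interface text tells. Its arguments: {"type":"object","properties":{"motion":{"type":"array","items":{"type":"array","items":{"type":"number"}}},"newtons":{"type":"number"}},"required":["motion"]}

```bash
mkdir -p pics; ls; python3 - <<'E'
from plant import *
import cv2,numpy as np
print(state()); print(grasp_offset)
for c in ["scene","side","wrist"]:
    im=get_image(c); cv2.imwrite(f"pics/{c}0.png",im[:,:,::-1])
    ci=camera_info(c); print(c,np.round(ci["camera_matrix"],1).tolist(),np.round(ci["D"],3).tolist(),np.round(ci["world_from_camera"],4).tolist())
    for q in ["disc_blue","knob","gear_lever","disc_red","disc_yellow","disc_green","gate"]:
        try: print(q,[(np.round(d["bbox"],1).tolist(),round(d["score"],2)) for d in look_for(c,q)[:2]])
        except Exception as e: print(q,e)
E
```

```text
pics
{'t': 0.0, 'qpos': array([ 1.07531446e+00,  9.18203070e-02,  1.23185140e+00, -2.30242436e-06,
        1.81980464e+00, -5.66800050e-02]), 'dq': array([ 7.53744268e-04, -6.09482810e-04, -9.66878549e-05,  1.17487492e-04,
       -7.36892755e-04,  1.00777819e-03]), 'joint_torque': array([ 1.03602812e-03, -4.46455336e+01, -4.06449437e+01,  6.97836746e-02,
        2.92716402e-02, -1.42362192e-04]), 'ee_pos': array([0.25476487, 0.54290239, 0.22154944]), 'ee_rot': array([-2.55660875e-04,  2.17645133e-01,  9.76027514e-01, -9.06481840e-04]), 'force': array([0.33466627, 0.4311661 , 0.21988915]), 'torque': array([ 0.05325912, -0.06221629,  0.06171015]), 'width': 1.003848844000633}
0.0187
scene [[421.2, 0.0, 322.8], [0.0, 421.2, 197.2], [0.0, 0.0, 1.0]] [-0.098, 0.0, 0.0, 0.0, 0.0] [[-0.6064, 0.5555, -0.5689, 1.0666], [0.7951, 0.4221, -0.4354, 0.4924], [-0.0017, -0.7164, -0.6977, 0.7883], [0.0, 0.0, 0.0, 1.0]]
disc_blue []
knob [([319.4, 154.8, 18.0, 42.9], 0.81)]
gear_lever [([316.5, 156.3, 19.6, 40.5], 0.59)]
disc_red []
disc_yellow []
disc_green [([328.9, 209.7, 8.5, 5.3], 0.5)]
gate [([160.7, 133.0, 217.3, 153.4], 0.83), ([320.4, 154.0, 16.4, 42.8], 0.63)]
side [[443.2, 0.0, 320.2], [0.0, 443.2, 199.7], [0.0, 0.0, 1.0]] [0.01, 0.0, 0.0, 0.0, 0.0] [[0.8256, -0.3475, 0.4445, 0.1458], [-0.5642, -0.5141, 0.6461, -0.5275], [0.004, -0.7842, -0.6205, 0.7038], [0.0, 0.0, 0.0, 1.0]]
disc_blue [([331.2, 214.2, 7.9, 7.1], 0.49)]
knob [([282.4, 174.9, 22.5, 40.0], 0.63)]
gear_lever [([286.4, 174.9, 18.1, 39.5], 0.9)]
disc_red [([314.4, 224.2, 6.3, 2.1], 0.57)]
disc_yellow []
disc_green []
gate [([244.0, 173.9, 275.5, 225.0], 0.85)]
wrist [[355.6, 0.0, 316.6], [0.0, 355.6, 193.0], [0.0, 0.0, 1.0]] [-0.045, 0.0, 0.0, 0.0, 0.0] [[0.4254, 0.8771, 0.2229, 0.1946], [0.905, -0.4125, -0.1041, 0.5713], [0.0006, 0.246, -0.9693, 0.3848], [0.0, 0.0, 0.0, 1.0]]
disc_blue []
knob []
gear_lever []
disc_red []
disc_yellow []
disc_green []
gate []
```

```bash
python3 - <<'E'
import cv2
a=cv2.imread("pics/scene0.png");b=cv2.imread("pics/side0.png")
cv2.imwrite("pics/sc_c.png",cv2.resize(a[130:260,240:400],None,fx=5,fy=4.6,interpolation=2)[:600])
cv2.imwrite("pics/si_c.png",cv2.resize(b[160:280,240:400],None,fx=5,fy=5,interpolation=2))
E
```

```text
(no output)
```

View pics/scene0.png

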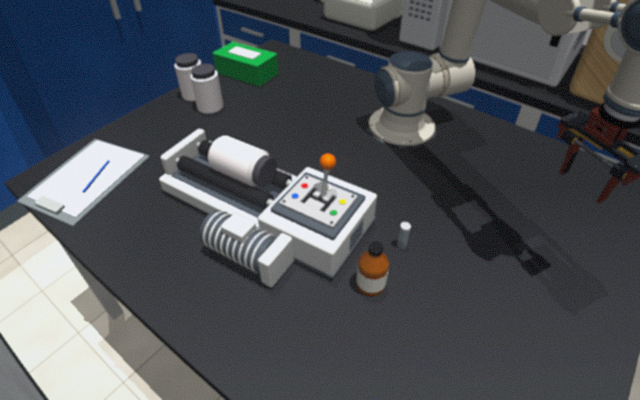

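View pics/side0.png

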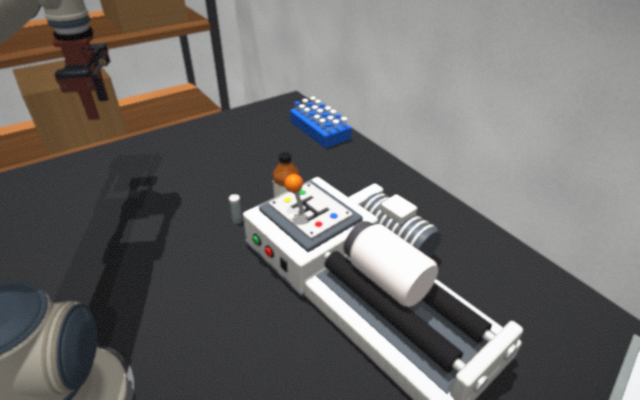

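```bash
sleep 1
```

```text
(no output)
```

View pics/sc_c.png

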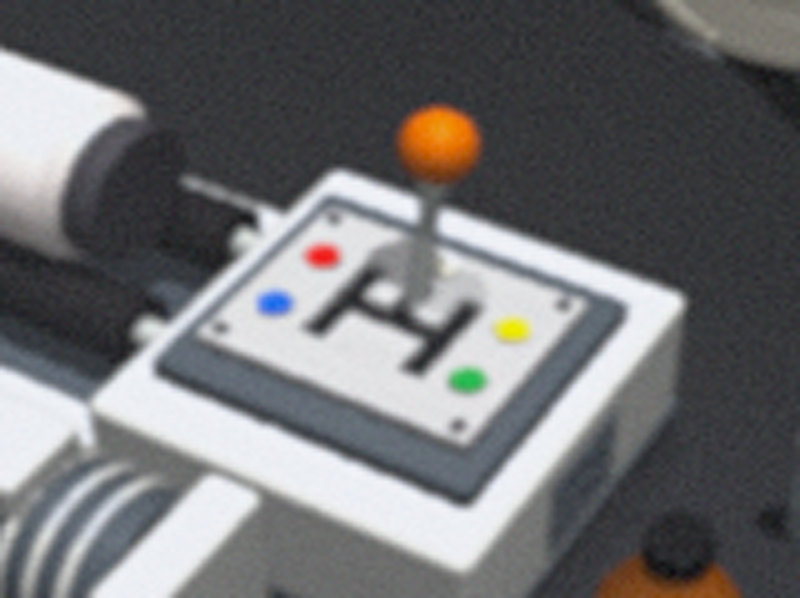

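View pics/si_c.png

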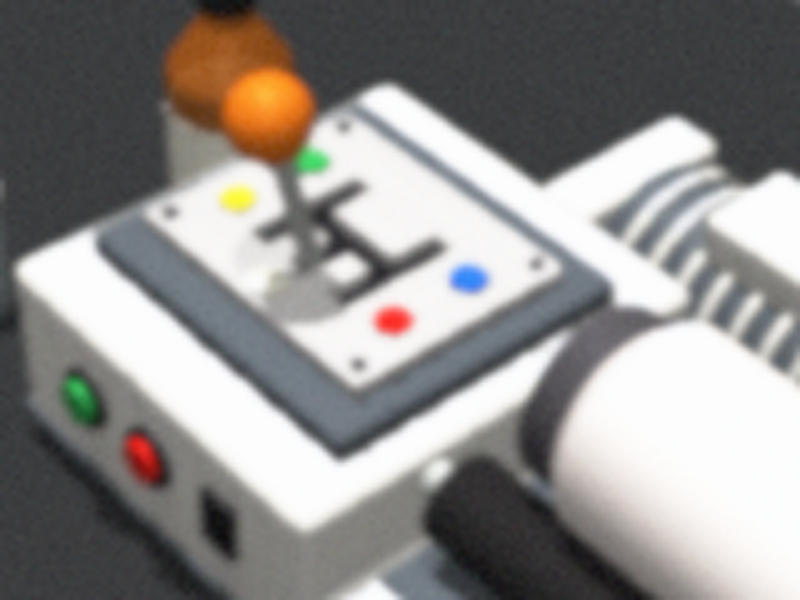

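Blue marks the far right slot: scene crop blue at about (295,196), red (304,186), yellow (343,202), green (333,213). The orange knob is on the near side at about (328,161). Next I fit the mill pose from the discs.

```bash
cat > h.py <<'E'
import cv2,numpy as np
from plant import camera_info
from scipy.optimize import least_squares
def seg(im,box,col):
    x0,y0,x1,y1=box
    hsv=cv2.cvtColor(im,cv2.COLOR_BGR2HSV)[y0:y1,x0:x1].astype(int)
    H,S,V=hsv[...,0],hsv[...,1],hsv[...,2]
    r={'blue':(105,125),'green':(55,85),'yellow':(24,36),'orange':(6,17),'red':(172,185)}[col]
    Hh=np.where((H<5)&(col=='red'),H+180,H)
    m=((Hh>=r[0])&(Hh<=r[1])&(S>(150 if col=='orange' else 90))&(V>90)).astype(np.uint8)
    n,l,st,c=cv2.connectedComponentsWithStats(m)
    if n<2: return None
    k=1+np.argmax(st[1:,4]); w=np.where(l==k,S,0).astype(float)
    yy,xx=np.mgrid[y0:y1,x0:x1]
    return np.array([(w*xx).sum()/w.sum(),(w*yy).sum()/w.sum()]),st[k,4]
def ray(c,uv):
    ci=camera_info(c) if isinstance(c,str) else c
    K=np.array(ci["camera_matrix"]);D=np.array(ci["D"]);T=np.array(ci["world_from_camera"])
    p=cv2.undistortPoints(np.array([[uv]],float),K,D)[0,0]
    d=T[:3,:3]@np.array([p[0],p[1],1]);return T[:3,3],d/np.linalg.norm(d)
def atz(c,uv,z):
    o,d=ray(c,uv);return o+d*(z-o[2])/d[2]
def tri(rays):
    A=sum(np.eye(3)-np.outer(d,d) for o,d in rays);b=sum((np.eye(3)-np.outer(d,d))@o for o,d in rays)
    return np.linalg.solve(A,b)
LOC={'blue':(.020,-.051),'red':(-.020,-.051),'yellow':(-.020,.051),'green':(.020,.051)}
E
python3 - <<'E'
from h import *
boxes={'scene':(285,140,355,225),'side':(275,165,345,235)}
P={};R={}
for c in boxes:
    im=cv2.imread(f"pics/{c}0.png")
    for col in list(LOC)+['orange']:
        s=seg(im,boxes[c],col)
        if s is None: print(c,col,None);continue
        z=.122
        R.setdefault(col,[]).append(ray(c,s[0]));P[c,col]=atz(c,s[0],z)
        print(c,col,s[0].round(1),s[1],P[c,col].round(4))
for col in R:
    if len(R[col])==2: print(col,tri(R[col]).round(4))
def f(p,cs):
    cc,ss=np.cos(p[2]),np.sin(p[2]);o=[]
    for (c,col),q in P.items():
        if col!='orange' and c in cs:
            x,y=LOC[col];o+=[p[0]+cc*x-ss*y-q[0],p[1]+ss*x+cc*y-q[1]]
    return np.array(o)
for cs in (['scene'],['side'],['scene','side']):
    r=least_squares(f,[.5,.1,0],args=(cs,));print(cs,r.x.round(4),np.degrees(r.x[2]),(r.fun*1e3).round(1))
k=tri(R['orange']);p=r.x;c,s=np.cos(p[2]),np.sin(p[2]);d=k[:2]-p[:2]
print("knob in mill",c*d[0]+s*d[1],-s*d[0]+c*d[1],k[2])
E
```

```text
scene blue [294.5 195.4] 26 [0.5575 0.0215 0.122 ]
scene red [304.1 185.2] 28 [0.5177 0.0174 0.122 ]
scene yellow [342.1 201.2] 29 [0.5073 0.1187 0.122 ]
scene green [333.1 212.2] 25 [0.547  0.1231 0.122 ]
scene orange [327.4 160.6] 205 [0.4122 0.0063 0.122 ]
side blue [333.2 215.3] 29 [0.5557 0.0214 0.122 ]
side red [318.1 223.7] 31 [0.5159 0.0172 0.122 ]
side yellow [287.1 199.3] 27 [0.5053 0.1185 0.122 ]
side green [301.7 191.8] 20 [0.5449 0.1233 0.122 ]
side orange [288.3 177.1] 551 [0.5492 0.1864 0.122 ]
blue [0.5566 0.0215 0.1214]
red [0.5167 0.0173 0.1214]
yellow [0.5061 0.1186 0.1213]
green [0.5458 0.1232 0.1214]
orange [0.492  0.0729 0.2096]
['scene'] [0.5324 0.0702 0.103 ] 5.901016978276489 [ 0.  -0.   0.  -0.  -0.   0.1 -0.  -0.1]
['side'] [0.5305 0.0701 0.106 ] 6.07204257095289 [ 0.   0.1  0.1  0.1 -0.1  0.2  0.  -0.4]
['scene', 'side'] [0.5314 0.0701 0.1045] 5.986607419619522 [-0.9 -0.  -0.8 -0.1 -1.1  0.1 -1.  -0.1  0.9  0.1  1.   0.1  0.9  0.3
  1.1 -0.4]
knob in mill -0.03895609919558935 0.006909933750287345 0.20957418422491955
```

Call:
send_rows --pt "-35 -32 -3 0 0 0 -1" --pt "-35 -32 -3 0 0 0 -1" --pt "-35 -32 -3 0 0 0 -1" --pt "-35 -32 -3 0 0 0 -1" --pt "-35 -32 -3 0 0 0 -1" --pt "-35 -32 -3 0 0 0 -1" --pt "-35 -32 -2 0 0 0 -1" --pt "-35 -32 0 0 0 0 -1" --pt "-35 -32 0 0 0 0 -1" --pt "-35 -32 0 0 0 0 -1"

```text
t: 2.2
ee_pos: [0.4361, 0.1029, 0.243]
ee_rot: [0.001, 0.218, 0.976, 0.0]
force: [0.1, 0.6, -0.1]
width: 0.13
```

Call:
send_rows --pt "0 0 0 0 0 -7.8 -1" --pt "0 0 0 0 0 -7.8 -1" --pt "0 0 0 0 0 -7.8 -1" --pt "0 0 0 0 0 -7.8 -1" --pt "0 0 0 0 0 0 -1" --pt "0 0 0 0 0 0 -1"

```text
t: 2.8
ee_pos: [0.4358, 0.1048, 0.2427]
ee_rot: [0.0, -0.051, 0.999, 0.0]
force: [0.1, -0.7, 0.0]
width: 0.005
```

```bash
cat >> h.py <<'E'
PM=np.array([.5314,.0701,.1045])
def tomill(p):
    c,s=np.cos(PM[2]),np.sin(PM[2]);d=np.array(p[:2])-PM[:2]
    return np.array([c*d[0]+s*d[1],-s*d[0]+c*d[1],p[2] if len(p)>2 else 0])*1000
def report():
    from plant import state
    from scipy.spatial.transform import Rotation as Rn
    s=state();q=s['ee_rot'];R=Rn.from_quat([q[1],q[2],q[3],q[0]]).as_matrix()
    print("t",round(s['t'],2),"tcp mill",tomill(s['ee_pos']).round(1),"F",s['force'].round(1),"w",round(s['width'],2))
    print("heading tool y",np.degrees(np.arctan2(R[1,1],R[0,1])).round(2),"tool z",R[:,2].round(3))
E
python3 - <<'E'
from h import *
from plant import *
report()
for c in ["scene","side","wrist"]:
    im=get_image(c)[:,:,::-1].copy(); cv2.imwrite(f"pics/{c}1.png",im)
im=cv2.imread("pics/side0.png")
print(seg(im,(280,168,304,195),'orange'))
for z in (.19,.197): print(tomill(atz('scene',(327.4,160.6),z)))
E
```

```text
t 2.8 tcp mill [-91.5  44.5 242.7] F [ 0.1 -0.7  0. ] w 0.0
heading tool y 95.85 tool z [ 0.  0. -1.]
(array([290.49204917, 178.85424616]), np.int32(423))
[-53.43508643  -8.6354973  190.        ]
[-46.06694312  -4.27343091 197.        ]
```

View pics/wrist1.png

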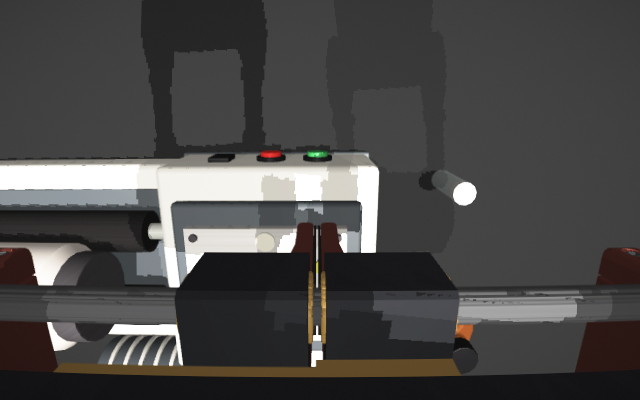

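View pics/side1.png

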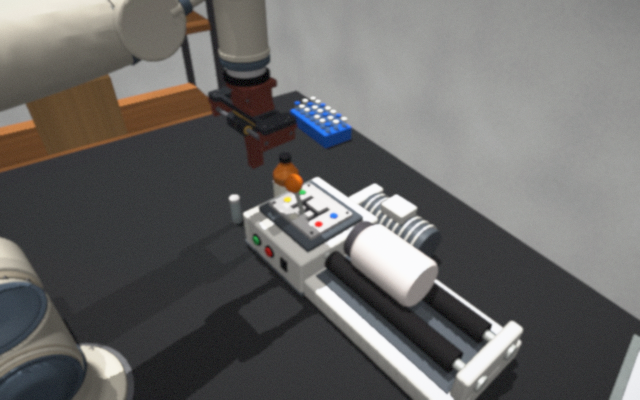

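View pics/scene1.png

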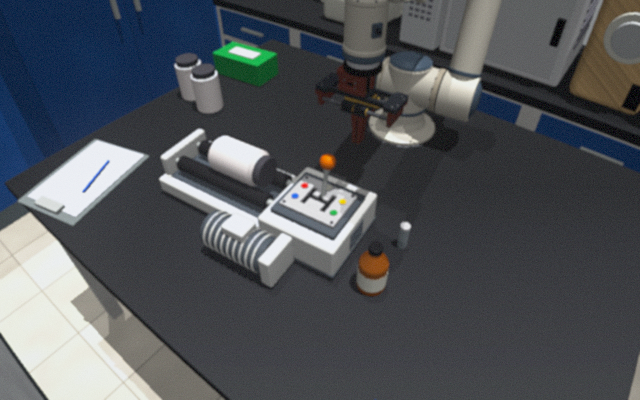

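```bash
python3 - <<'E'
from h import *
print(tomill(tri([ray('scene',(327.5,160.8)),ray('side',(293.4,182.6))])))
E
```

```text
[-3.96132059e+01  4.35816624e-02  2.02866788e+02]
```

Call:
send_rows --pt "0 -22 5 0 0 0 -1" --pt "0 -22 15 0 0 0 -1" --pt "0 0 20 0 0 0 -1" --pt "0 0 15 0 0 0 -1" --pt "0 0 0 0 0 0 -1" --pt "-7 0 0 0 0 0 -1" --pt "-7 0 0 0 0 0 -1" --pt "-3 0 0 0 0 0 -1" --pt "0 0 0 0 0 0 -1"

```text
t: 3.85
ee_pos: [0.4581, 0.0631, 0.1881]
ee_rot: [0.0, -0.053, 0.999, -0.0]
force: [0.6, -0.6, -0.7]
width: 0.009
```

```bash
python3 - <<'E'
from h import *
from plant import *
report()
for c in ["scene","side"]:
    im=get_image(c)[:,:,::-1].copy(); cv2.imwrite(f"pics/{c}2.png",im)
    cr=im[120:260,240:400] if c=='scene' else im[120:260,220:380]
    cv2.imwrite(f"pics/{c}2c.png",cv2.resize(cr,None,fx=4.2,fy=4.2,interpolation=2))
E
```

```text
t 3.85 tcp mill [-73.7   0.6 188.1] F [ 0.6 -0.6 -0.7] w 0.01
heading tool y 96.07 tool z [ 0.001  0.    -1.   ]
```

View pics/scene2c.png

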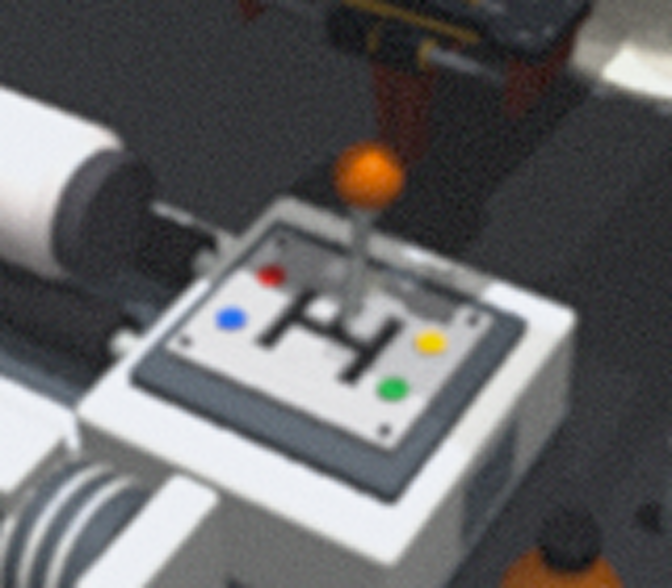

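View pics/side2c.png

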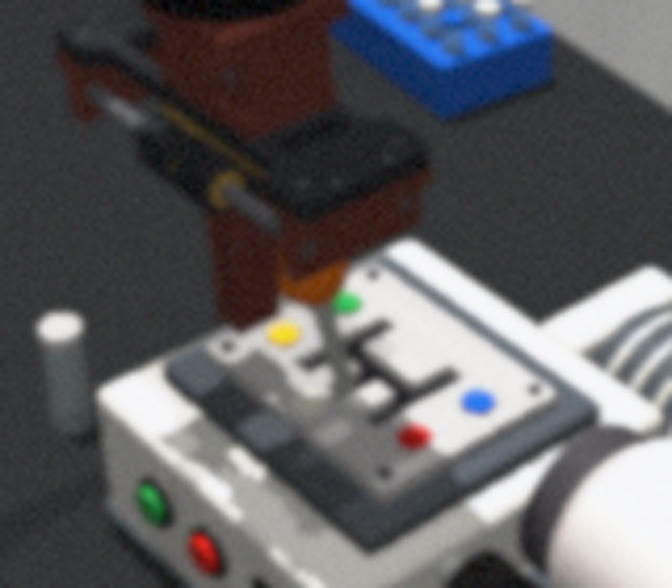

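Call:
send_rows --pt "-5 0 0 0 0 0 -1" --pt "-5 0 0 0 0 0 -1" --pt "-5 0 0 0 0 0 -1" --pt "-5 0 0 0 0 0 -1" --pt "-5 0 0 0 0 0 -1" --pt "-5 0 0 0 0 0 -1" --pt "-4 0 0 0 0 0 -1"

```text
t: 4.65
ee_pos: [0.4916, 0.0665, 0.1875]
ee_rot: [-0.0, -0.053, 0.999, -0.0]
force: [-3.0, -1.2, 2.4]
width: 0.002
```

```bash
cat > look.py <<'E'
import sys
from h import *
from plant import *
n=sys.argv[1]
report()
for c in ["scene","side"]:
    im=get_image(c)[:,:,::-1].copy(); cv2.imwrite(f"pics/{c}{n}.png",im)
    cr=im[120:260,240:400] if c=='scene' else im[120:260,240:400]
    cv2.imwrite(f"pics/{c}{n}c.png",cv2.resize(cr,None,fx=4.2,fy=4.2,interpolation=2))
    if c=='scene':
        s=seg(im,(285,130,350,205),'orange'); print(s)
        for z in (.2,.205): print(z,tomill(atz(c,s[0],z)).round(1))
E
python3 look.py 3
```

```text
t 4.65 tcp mill [-39.9   0.5 187.5] F [-3.  -1.2  2.4] w 0.0
heading tool y 96.06 tool z [-0. -0. -1.]
(array([321.25437506, 166.22079149]), np.int32(185))
0.2 [-19.5  -3.9 200. ]
0.205 [-14.5  -0.8 205. ]
```

View pics/scene3c.png

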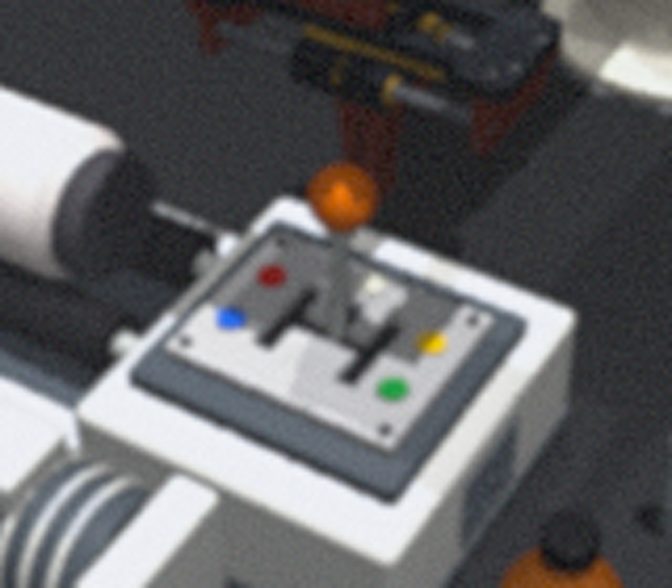

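View pics/side3c.png

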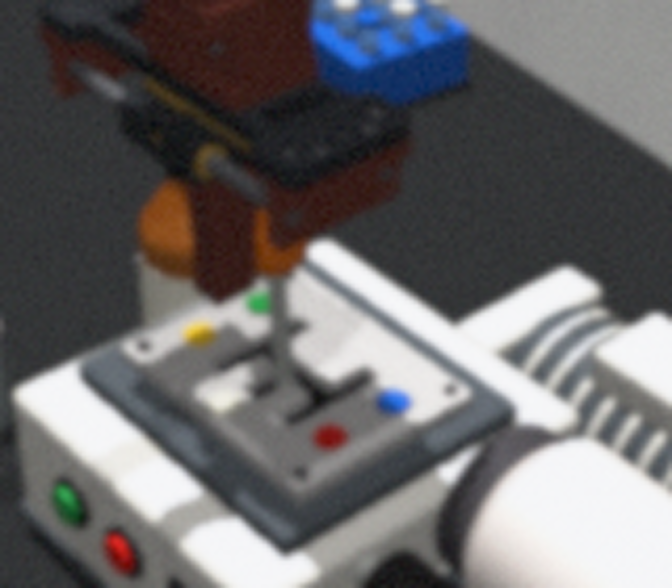

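Call:
send_rows --pt "-3 0 0 0 0 0 -1" --pt "-3 0 0 0 0 0 -1" --pt "-2 0 0 0 0 0 -1" --pt "-2 0 0 0 0 0 -1"

```text
t: 5.15
ee_pos: [0.5013, 0.0675, 0.1877]
ee_rot: [0.0, -0.053, 0.999, 0.0]
force: [-2.2, 0.1, 2.1]
width: 0.006
```

```bash
python3 look.py 4
```

```text
t 5.15 tcp mill [-30.2   0.6 187.7] F [-2.2  0.1  2.1] w 0.01
heading tool y 96.06 tool z [ 0.  0. -1.]
(array([318.8279446, 168.771269 ]), np.int32(184))
0.2 [ -9.6  -3.9 200. ]
0.205 [ -4.6  -0.8 205. ]
```

View pics/scene4c.png

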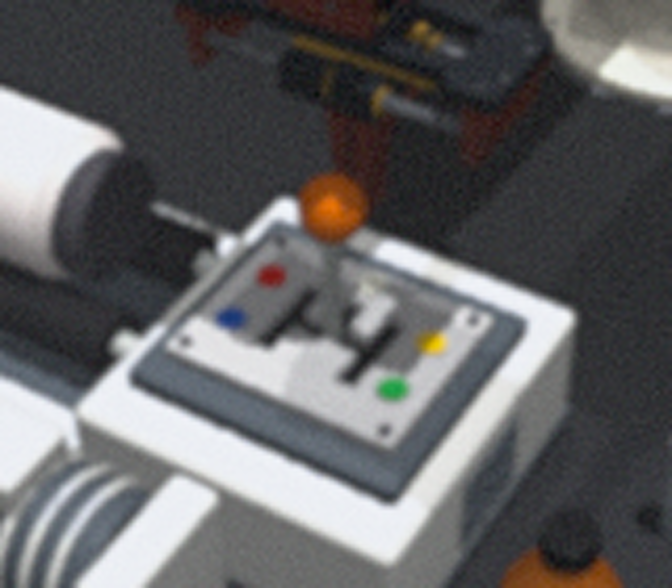

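View pics/side4c.png

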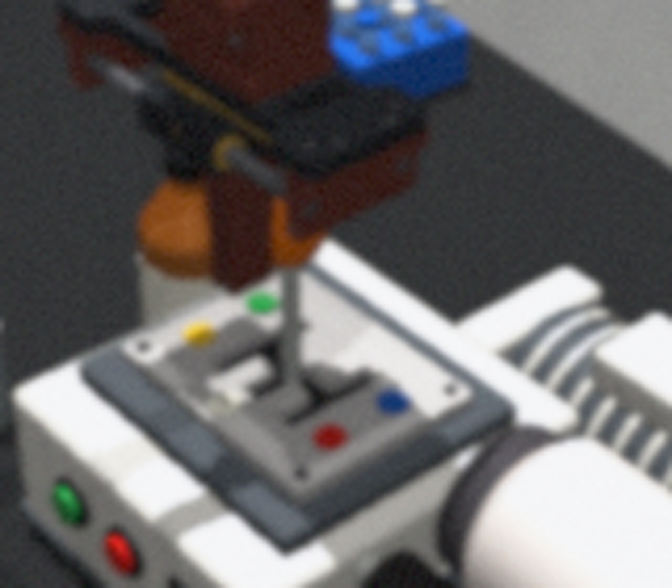

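Call:
send_rows --pt "-1.5 0 0 0 0 0 -1" --pt "-1.5 0 0 0 0 0 -1"

```text
t: 5.45
ee_pos: [0.5042, 0.0678, 0.1877]
ee_rot: [0.0, -0.053, 0.999, -0.0]
force: [-2.1, -0.5, 1.5]
width: 0.002
```

Call:
send_rows --pt "-1 0 0 0 0 0 -1"

```text
t: 5.55
ee_pos: [0.5052, 0.0679, 0.1876]
ee_rot: [0.0, -0.053, 0.999, 0.0]
force: [-2.8, -0.1, 2.2]
width: 0.005
```

```bash
python3 look.py 5
```

```text
t 5.55 tcp mill [-26.3   0.5 187.6] F [-2.8 -0.1  2.2] w 0.0
heading tool y 96.06 tool z [ 0.  0. -1.]
(array([317.81539002, 169.75685576]), np.int32(183))
0.2 [ -5.7  -4.1 200. ]
0.205 [ -0.7  -1.  205. ]
```

Call:
send_rows --pt "10 0 0 0 0 0 -1" --pt "12 0 0 0 0 0 -1" --pt "0 24 0 0 0 0 -1" --pt "0 24 0 0 0 0 -1" --pt "-16 0 0 0 0 0 -1" --pt "-16 0 0 0 0 0 -1" --pt "-16 0 0 0 0 0 -1" --pt "0 0 0 0 0 0 -1"

```text
t: 6.45
ee_pos: [0.5264, 0.1185, 0.1868]
ee_rot: [-0.0, -0.053, 0.999, -0.0]
force: [-0.7, 0.4, 0.2]
width: 0.006
```

```bash
python3 look.py 6
```

```text
t 6.45 tcp mill [1.000e-01 4.860e+01 1.868e+02] F [-0.7  0.4  0.2] w 0.01
heading tool y 96.06 tool z [-0. -0. -1.]
(array([317.6817202 , 169.64922692]), np.int32(178))
0.2 [ -5.8  -4.5 200. ]
0.205 [ -0.9  -1.4 205. ]
```

View pics/scene6c.png

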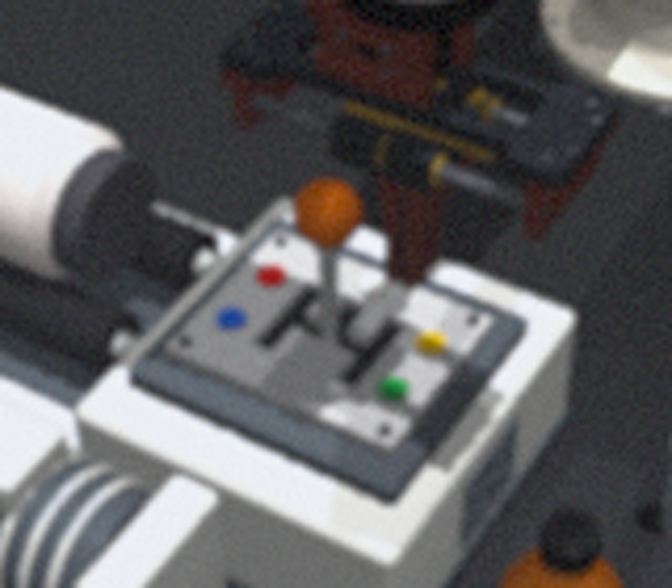

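View pics/side6c.png

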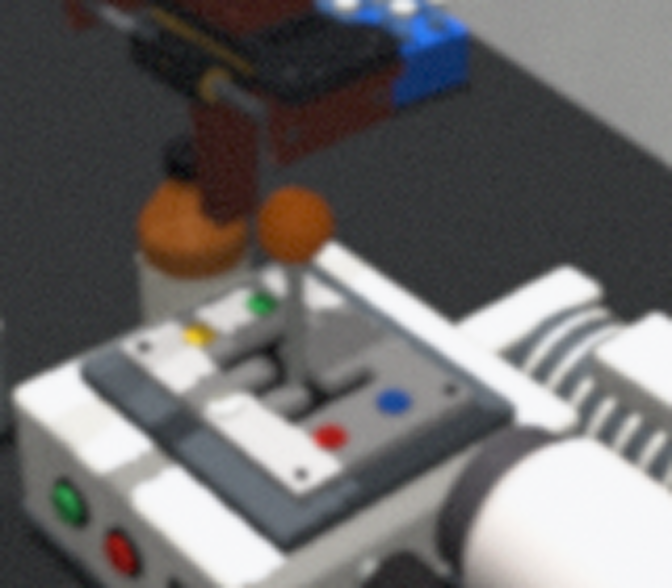

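Call:
send_rows --pt "0 -8 0 0 0 0 -1" --pt "0 -6 0 0 0 0 -1" --pt "0 -4 0 0 0 0 -1" --pt "0 -4 0 0 0 0 -1" --pt "0 -4 0 0 0 0 -1" --pt "0 -4 0 0 0 0 -1"

```text
t: 7.15
ee_pos: [0.5291, 0.0887, 0.1882]
ee_rot: [0.0, -0.053, 0.999, 0.0]
force: [-0.6, 2.7, 2.3]
width: 0.009
```

```bash
python3 - <<'E'
from h import *
im=cv2.imread('pics/side6.png');s=seg(im,(300,160,322,186),'orange');print(s)
print(tomill(tri([ray('scene',(317.68,169.65)),ray('side',s[0])])))
E
```

```text
(array([309.59404175, 172.92927836]), np.int32(231))
[8.48761105e-01 1.87009942e-01 2.07112142e+02]
```

Call:
send_rows --pt "0 -5 0 0 0 0 -1" --pt "0 -5 0 0 0 0 -1" --pt "0 -5 0 0 0 0 -1" --pt "0 -5 0 0 0 0 -1"

```text
t: 7.55
ee_pos: [0.5312, 0.0682, 0.1875]
ee_rot: [-0.0, -0.053, 0.999, 0.0]
force: [0.0, 2.7, 1.0]
width: 0.004
```

```bash
python3 look.py 7
```

```text
t 7.55 tcp mill [ -0.4  -1.8 187.5] F [0.  2.7 1. ] w 0.0
heading tool y 96.06 tool z [-0.  0. -1.]
(array([305.23983431, 166.28729526]), np.int32(154))
0.2 [ -1.4 -33.5 200. ]
0.205 [  3.5 -30.1 205. ]
```

View pics/side7c.png

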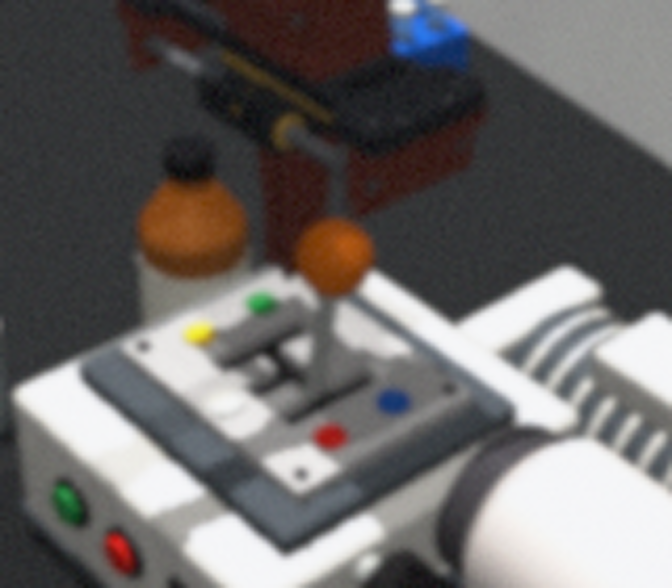

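View pics/scene7c.png

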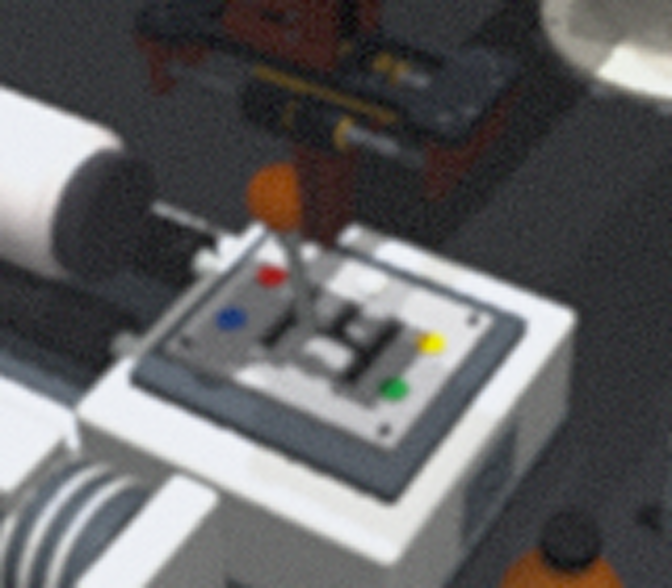

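Call:
send_rows --pt "0 -4 0 0 0 0 -1" --pt "0 -4 0 0 0 0 -1" --pt "0 -3 0 0 0 0 -1" --pt "0 -3 0 0 0 0 -1"

```text
t: 8.05
ee_pos: [0.5324, 0.0545, 0.187]
ee_rot: [-0.001, -0.053, 0.999, 0.0]
force: [-0.0, 3.0, -1.9]
width: 0.001
```

Call:
send_rows --pt "0 -1.5 0 0 0 0 -1" --pt "0 -1 0 0 0 0 -1"

```text
t: 8.25
ee_pos: [0.5328, 0.0521, 0.1874]
ee_rot: [-0.0, -0.053, 0.999, 0.0]
force: [-0.2, 1.2, -2.2]
width: 0.007
```

```bash
python3 look.py 8; python3 - <<'E'
from h import *
im=cv2.imread('pics/side8.png');s=seg(im,(305,150,355,200),'orange');print(s)
im=cv2.imread('pics/scene8.png');s2=seg(im,(285,130,350,205),'orange')
print(tomill(tri([ray('scene',s2[0]),ray('side',s[0])])))
E
```

```text
t 8.25 tcp mill [ -0.5 -18.  187.4] F [-0.2  1.2 -2.2] w 0.01
heading tool y 96.05 tool z [-0.  0. -1.]
(array([298.8667945 , 165.08891019]), np.int32(153))
0.2 [  2.4 -47.6 200. ]
0.205 [  7.3 -44.1 205. ]
(array([324.32179646, 185.26142379]), np.int32(240))
[  2.26966289 -45.01103924 201.68539737]
```

View pics/side8c.png

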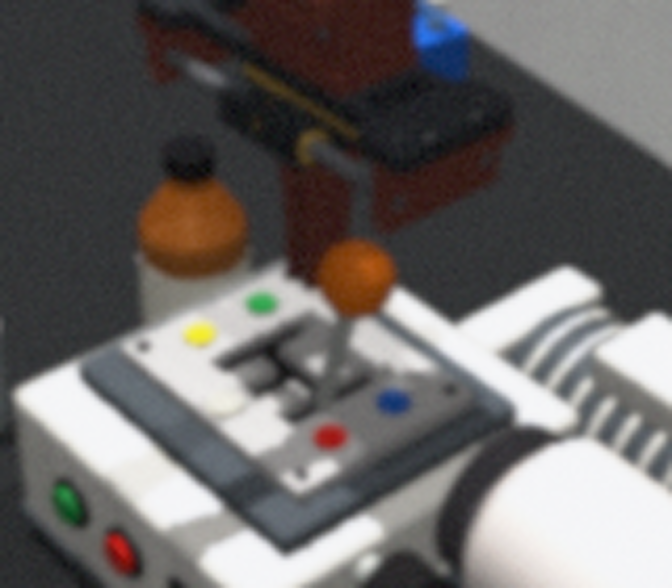

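View pics/scene8c.png

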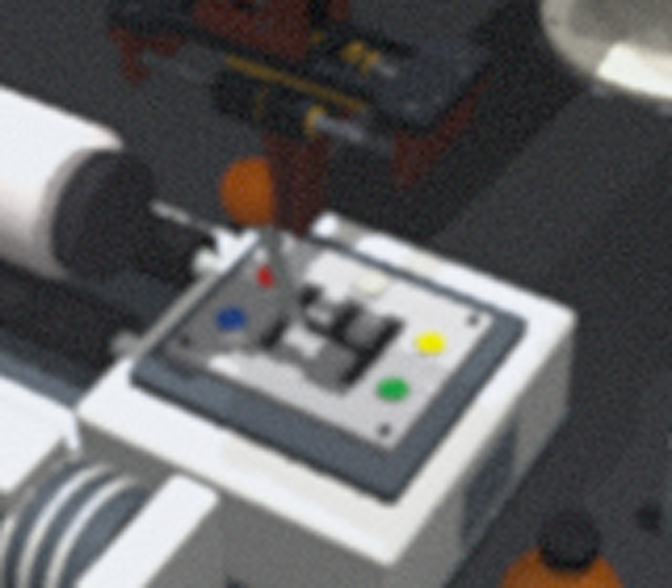

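Call:
send_rows --pt "0 -1 0 0 0 0 -1" --pt "0 -0.5 0 0 0 0 -1"

```text
t: 8.55
ee_pos: [0.533, 0.0508, 0.1876]
ee_rot: [-0.0, -0.053, 0.999, 0.0]
force: [0.2, 3.0, -2.2]
width: 0.006
```

Call:
send_rows --pt "0 -1 0 0 0 0 -1"

```text
t: 8.65
ee_pos: [0.5331, 0.0498, 0.1877]
ee_rot: [-0.0, -0.053, 0.999, 0.0]
force: [-0.1, 3.0, -1.2]
width: 0.005
```

Call:
send_rows --pt "0 -1 0 0 0 0 -1"

```text
t: 8.75
ee_pos: [0.5333, 0.0487, 0.1876]
ee_rot: [-0.0, -0.053, 0.999, -0.0]
force: [-1.0, 2.9, -2.2]
width: 0.002
```

Call:
send_rows --pt "0 -1 0 0 0 0 -1"

```text
t: 8.85
ee_pos: [0.5334, 0.0477, 0.1876]
ee_rot: [-0.0, -0.053, 0.999, -0.0]
force: [-0.4, 2.1, -1.4]
width: 0.004
```

```bash
python3 look.py 9; python3 - <<'E'
from h import *
for n in (7,8,9):
    im=cv2.imread(f'pics/side{n}.png');s=seg(im,(305,150,355,205),'orange');print(s,[tomill(atz('side',s[0],z)).round(1).tolist() for z in (.197,.2,.203)])
E
```

```text
t 8.85 tcp mill [ -0.4 -22.5 187.6] F [-0.4  2.1 -1.4] w 0.0
heading tool y 96.06 tool z [-0. -0. -1.]
(array([297.14421436, 164.89916589]), np.int32(152))
0.2 [  3.8 -51.1 200. ]
0.205 [  8.7 -47.6 205. ]
(array([319.22870067, 180.28507082]), np.int32(241)) [[8.3, -19.6, 197.0], [5.6, -22.7, 200.0], [2.9, -25.9, 203.0]]
(array([324.32179646, 185.26142379]), np.int32(240)) [[5.2, -38.3, 197.0], [2.6, -41.4, 200.0], [-0.1, -44.4, 203.0]]
(array([325.89343674, 186.90819195]), np.int32(239)) [[4.1, -44.3, 197.0], [1.4, -47.3, 200.0], [-1.2, -50.3, 203.0]]
```

View pics/side9c.png

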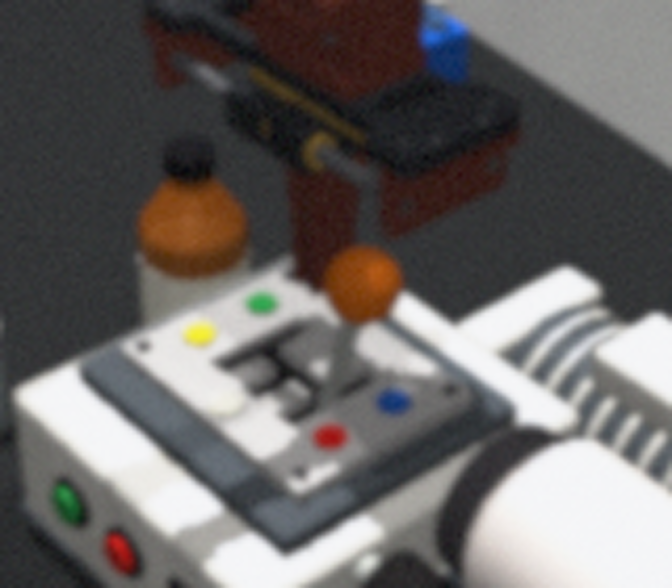

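View pics/scene9c.png

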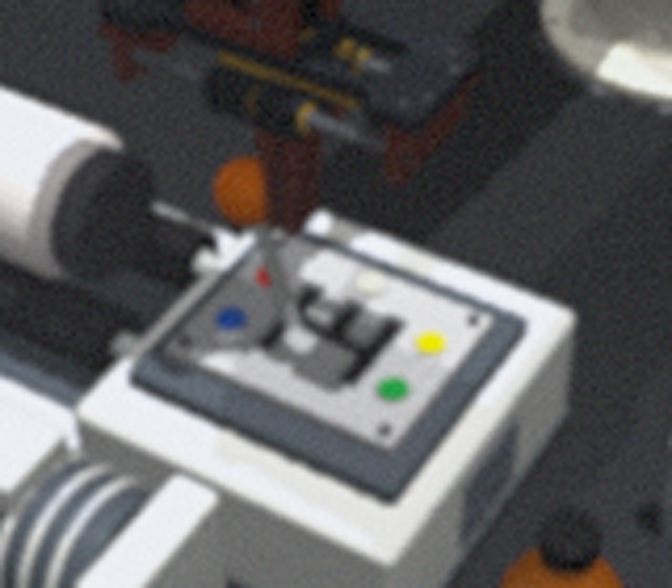

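Call:
send_rows --pt "0 -1 0 0 0 0 -1" --pt "0 -1 0 0 0 0 -1"

```text
t: 9.15
ee_pos: [0.5336, 0.0458, 0.1876]
ee_rot: [-0.0, -0.053, 0.999, 0.0]
force: [-0.8, 4.4, -2.6]
width: 0.008
```

Call:
send_rows --pt "0 -1 0 0 0 0 -1"

```text
t: 9.25
ee_pos: [0.5336, 0.0452, 0.1875]
ee_rot: [-0.0, -0.053, 0.999, 0.0]
force: [-0.3, 4.5, -3.0]
width: 0.005
```

Call:
send_rows --pt "0 -1 0 0 0 0 -1"

```text
t: 9.35
ee_pos: [0.5337, 0.0447, 0.1874]
ee_rot: [-0.0, -0.053, 0.999, 0.001]
force: [-0.7, 7.4, -3.3]
width: 0.009
```

Call:
send_rows --pt "0 8 0 0 0 0 -1" --pt "0 8 0 0 0 0 -1" --pt "28 0 0 0 0 0 -1" --pt "28 0 0 0 0 0 -1" --pt "0 -20 0 0 0 0 -1" --pt "0 -20.5 0 0 0 0 -1" --pt "0 0 0 0 0 0 -1"

```text
t: 10.05
ee_pos: [0.4808, 0.012, 0.1883]
ee_rot: [0.001, -0.052, 0.999, -0.001]
force: [-0.7, 0.9, 0.3]
width: 0.008
```

```bash
python3 look.py 10; python3 - <<'E'
from h import *
im=cv2.imread('pics/scene10.png');s2=seg(im,(285,130,350,205),'orange')
for n in (10,):
    im=cv2.imread(f'pics/side{n}.png');s=seg(im,(305,150,355,205),'orange');print(s)
    print(tomill(tri([ray('scene',s2[0]),ray('side',s[0])])))
E
```

```text
t 10.05 tcp mill [-56.3 -52.5 188.3] F [-0.7  0.9  0.3] w 0.01
heading tool y 95.92 tool z [ 0.001 -0.002 -1.   ]
(array([297.62794373, 164.14924543]), np.int32(204))
0.2 [  1.2 -51.7 200. ]
0.205 [  6.  -48.1 205. ]
(array([329.26646124, 193.89490756]), np.int32(30))
[ -3.46533027 -58.48538185 192.94604214]
```

View pics/side10c.png

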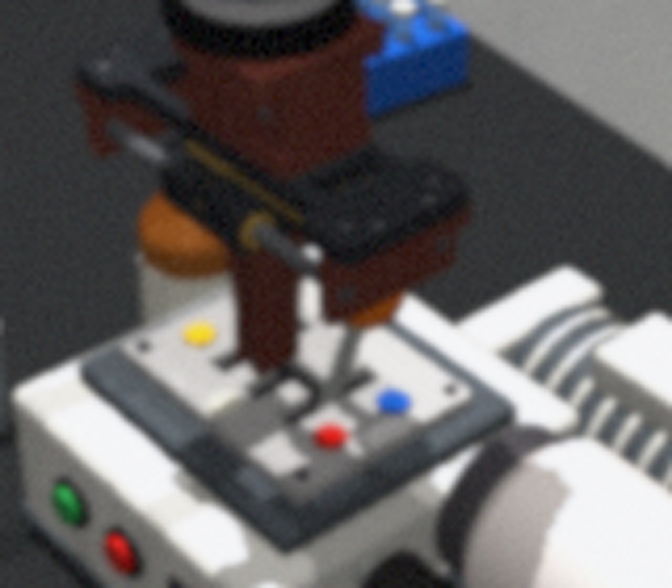

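View pics/scene10c.png

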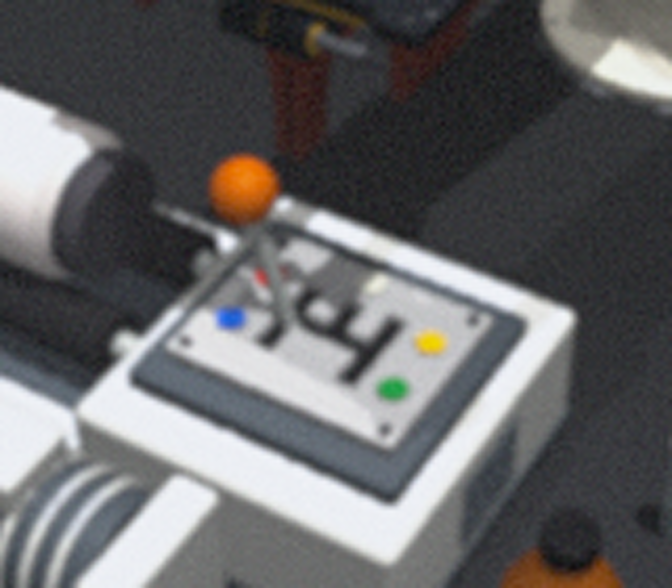

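Call:
send_rows --pt "-10 0 6 0 0 0 -1" --pt "-10 0 0 0 0 0 -1" --pt "-7 0 0 0 0 0 -1" --pt "-5 0 0 0 0 0 -1" --pt "-5 0 0 0 0 0 -1" --pt "-5 0 0 0 0 0 -1" --pt "-5 0 0 0 0 0 -1" --pt "-5 0 0 0 0 0 -1"

```text
t: 10.95
ee_pos: [0.5326, 0.0192, 0.1815]
ee_rot: [-0.0, -0.053, 0.999, 0.0]
force: [-3.3, -0.0, -0.8]
width: 0.006
```

```bash
python3 look.py 11
```

```text
t 10.95 tcp mill [ -4.1 -50.8 181.5] F [-3.3 -0.  -0.8] w 0.01
heading tool y 96.06 tool z [-0.  0. -1.]
(array([292.06412836, 170.72433167]), np.int32(180))
0.2 [ 25.6 -49.6 200. ]
0.205 [ 30.3 -46.1 205. ]
```

View pics/scene11c.png

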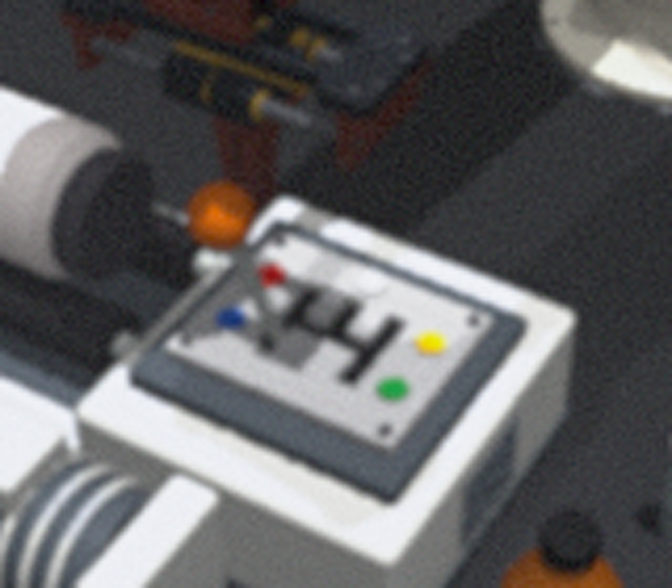

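Lever is in the blue slot column, moving far, with the knob at about (292,171) in the scene picture. I keep pushing to the end stop.

Call:
send_rows --pt "-4 0 0 0 0 0 -1" --pt "-4 0 0 0 0 0 -1" --pt "-4 0 0 0 0 0 -1" --pt "-3 0 0 0 0 0 -1" --pt "-2 0 0 0 0 0 -1"

```text
t: 11.55
ee_pos: [0.5495, 0.0208, 0.1814]
ee_rot: [-0.0, -0.053, 0.999, -0.0]
force: [-2.8, -0.2, -1.4]
width: 0.004
```

Call:
send_rows --pt "-1.5 0 0 0 0 0 -1"

```text
t: 11.65
ee_pos: [0.551, 0.0209, 0.1815]
ee_rot: [-0.0, -0.053, 0.999, -0.0]
force: [-3.3, 0.4, -1.8]
width: 0.004
```

Call:
send_rows --pt "-1 0 0 0 0 0 -1"

```text
t: 11.75
ee_pos: [0.5517, 0.021, 0.1814]
ee_rot: [-0.0, -0.053, 0.999, -0.0]
force: [-4.6, -0.1, -3.1]
width: 0.007
```

Call:
send_rows --pt "-1 0 0 0 0 0 -1"

```text
t: 11.85
ee_pos: [0.5522, 0.0211, 0.1814]
ee_rot: [-0.001, -0.053, 0.999, -0.0]
force: [-7.0, 0.2, -1.7]
width: 0.006
```

Call:
send_rows --pt "-1 0 0 0 0 0 -1"

```text
t: 11.95
ee_pos: [0.5526, 0.0211, 0.1813]
ee_rot: [-0.002, -0.053, 0.999, -0.0]
force: [-8.5, -1.1, -1.6]
width: 0.003
```

The force rises to 8.5 N with almost no travel, so the lever is at the end stop. I back off and check.

Call:
send_rows --pt "8 0 0 0 0 0 -1" --pt "15 0 0 0 0 0 -1" --pt "30 0 0 0 0 0 -1" --pt "30 0 -20 0 0 0 -1" --pt "20 0 -30 0 0 0 -1" --pt "20 0 -30 0 0 0 -1" --pt "0 0 0 0 0 0 -1" --pt "0 0 0 0 0 0 -1"

```text
t: 12.75
ee_pos: [0.4321, 0.0081, 0.2633]
ee_rot: [0.003, -0.053, 0.999, -0.0]
force: [0.6, -0.5, 0.2]
width: 0.003
```

```bash
python3 look.py 12; python3 - <<'E'
from h import *
im=cv2.imread('pics/scene12.png');s2=seg(im,(275,130,350,205),'orange')
im=cv2.imread('pics/side12.png');s=seg(im,(310,160,370,215),'orange');print(s)
k=tri([ray('scene',s2[0]),ray('side',s[0])]);print(tomill(k))
E
```

```text
t 12.75 tcp mill [-105.2  -51.3  263.3] F [ 0.6 -0.5  0.2] w 0.0
heading tool y 96.04 tool z [ 0.006 -0.    -1.   ]
(array([289.12443207, 176.83410124]), np.int32(142))
0.2 [ 45.2 -43.8 200. ]
0.205 [ 49.7 -40.3 205. ]
(array([342.58059817, 181.44376382]), np.int32(268))
[ 42.81797449 -50.37324551 195.09073102]
```

View pics/scene12.png

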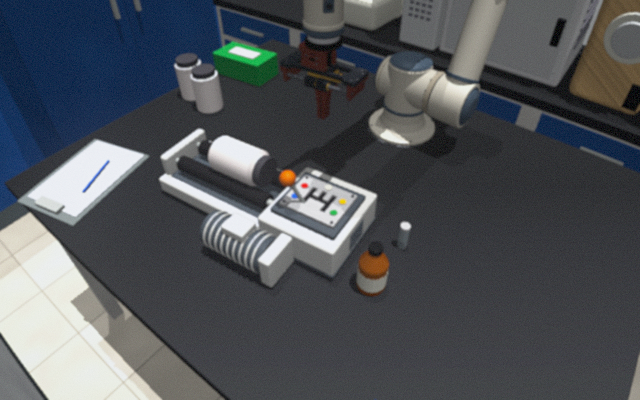

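View pics/side12c.png

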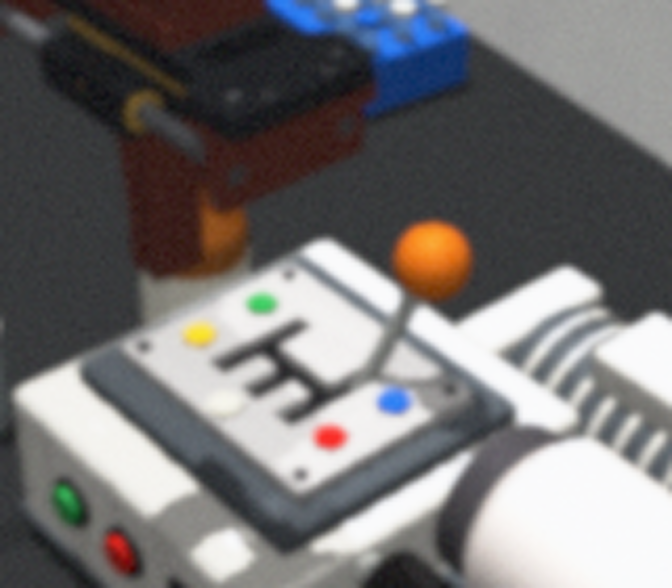

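View pics/scene12c.png

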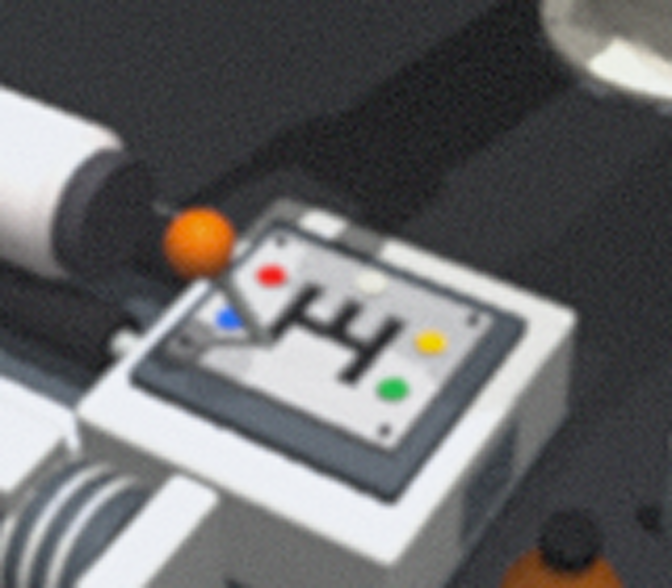

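```bash
python3 -c "
from plant import *
print(finish_job())"
```

```text
the job is handed in; nothing more can be done
None
```

The lever is home in the blue slot, which is the far right one, and the job is handed in. I pushed it with the shut fingertips only: out of the stop slot, across the channel to the right end wall, then far to the end stop.

**Forces:** the highest wrist readings, taken at the end of each move call, were about 8 N, at the channel's end wall and at the slot's end stop. The 35 N limit was never close.

**Last checks:**
- **Lever position:** two views put the knob at about x +43, y -50 mm in the mill's frame. That is about 22 mm at the shaft, against the 19 mm needed.
- **Surroundings:** the jar, bottle and vial look unmoved in the final scene picture, judged by eye against the first one. I did not measure them.
- **Gripper:** it was backed off about 105 mm to the near side of the gate at 263 mm height, reading about 0 N.
- **Time:** about 13 s of the 42 s allowed.

**Disagreements:**
- The scene and side cameras differed by about 2 mm along the bench.
- Mid-channel, the knob read up to 5 mm apart between the two, because the finger partly hid it. I therefore used the force rise to find the end wall.

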